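Fit the tube carousel to the rotary sample divider and hold it home

TASK

Lift the tube carousel by its yellow grip and push its keyed shaft down into the drive hub of the sample divider, turning it until the key slips into the keyway, then keep pushing against the spring until its shoulder sits fully home on the hub. Finish while still gripping it and pressing it home, so that a colleague can tighten the hub's grub screw; do not let go. Keep the carousel upright and leave the jar, the bowl and the brush where they are.

Things in the scene. Friction and masses are not known exactly. Their poses are not given: they have to be found in the camera images.
- carousel: Loose tube carousel, 0.3 to 0.5 kg: aluminium disc, 140 mm across, with 8 white tubes (18 mm diameter, on a 58 mm radius) hanging around a keyed steel shaft; it stands on its tube bottoms. Origin on the shaft axis at the tube bottoms, z up. Heights above it: disc 70 to 80 mm, tube rims 88, yellow grip 104 to 152. A red line on the disc's top and rim, on its own -x side, lies over the key.
- grip (a point): Centre of the carousel's yellow grip, on the axis, 128 mm above the carousel's origin: a block 36 mm along the carousel's x, 18 mm along its y, 48 mm high, gripped across its two wide flats (fingers closing along the carousel's y). A stem 16 mm in diameter leads down from it to the disc.
- shoulder (a point): Centre of the lower face of the round shoulder (40 mm across) under the disc, on the axis, 64 mm above the carousel's origin; it lies on the hub's face when home.
- nose (a point): Lowest point of the shaft, on the axis, 12 mm above the carousel's origin. The shaft is 20 mm in diameter, with a hemispherical nose.
- key (a point): Middle of the lower end of the shaft's one brass key, on the carousel's own -x side, 34 mm above the carousel's origin. The key is 6 mm wide, 26 mm long and reaches 14.5 mm from the axis. The nose is 22 mm inside the bore when the key meets the hub's face. Pressed hard against a side of the keyway it binds: ease the turn until it runs freely.
- divider: Rotary sample divider, fixed on the bench: white housing 260 mm (x) by 220 mm (y), flat stainless deck 85 mm above the bench. Front with control panel on its own -x. Origin at the centre of its underside. A feeder with a steel hopper on a post at its rear right corner (+x, -y) is swung aside, up to 335 mm high; apart from the hub, nothing rises above the deck within 110 mm of the hub's axis.
- hub_mouth (a point): Centre of the drive hub's bore in its top face, 165 mm above the bench, 20 mm towards the front from the divider's origin; z up, axes as the divider's (they do not show the keyway). Fixed steel sleeve, 48 mm outside, bore 21.6 mm, one keyway 7.8 mm wide, open at the top, to 17 mm from the axis. Key on face: shoulder 30 mm above the face. Home: tube bottoms 16 mm above the deck.
- hub_foot (a point): Centre of the hub's foot on the deck. The hub stopped anywhere: its keyway points up to 0.5 rad (29 degrees) to either side of the divider's front (-x), an angle that is not reported. A red line on its top face, side and foot flange marks it; or turn the carousel under a light push, in steps up to 5 degrees: within about 4 degrees of the keyway the key drops in when pushed.
- ejector (a joint): Travel (m) of the brass spring ejector at the bottom of the bore: 0 up (its top 44 mm below the hub's face), 0.008 when the carousel's shoulder is on the hub's face. It pushes up with 6 N at 0 and 12.4 N at 0.008: let go, the carousel stands 8 mm proud, so the last 8 mm must be pushed and held.
- jar: Bystander: glass sample jar with a blue cap, 56 mm across, 85 mm high. Origin at the centre of its underside.
- bowl: Bystander: stainless steel bowl, 100 mm across, 40 mm high. Origin at the centre of its underside.
- brush: Bystander: sieve brush, 170 mm long, lying along its own x. Origin under its middle.
Mind the look-alikes: they are no part of the job. Several things look just like the carousel: the one meant starts nearest to the robot's base.

How it is judged (in metres and radians):
On the way, in this order (a step that is already met when the one before it is completed fails the run):
1. the carousel is lifted clear of the bench by the gripper (height (world z) of carousel above 0.05 m and contact force between the fingers and carousel above 1 N), for 0.1 s.
2. the shaft's nose is in the hub's bore, at least 10 mm deep (z of nose in the frame of hub_mouth below -0.01 m and horizontal distance between nose and hub_mouth below 0.006 m), for 0.1 s.
At the end, for the whole second after the job is handed in: Through the last second: shoulder within 3 mm of the hub's face and 4 mm of its axis, upright within 4 degrees; ejector pressed down over 5 mm; fingers still on the yellow grip (grasp point within 35 mm of its centre, contact over 3 N); carousel at rest (z of shoulder in the frame of hub_mouth below 0.003 m and horizontal distance between shoulder and hub_mouth below 0.004 m and angle between carousel's own z axis and vertical below 0.07 rad and value of joint ejector above 0.005 m and contact force between the fingers and carousel above 3 N and distance between the grasp point and grip below 0.035 m and linear speed of carousel below 0.02 m/s); the arm keeps its last pose, push and grip.
It fails at once if the carousel is tipped by more than 30 degrees (angle between carousel's own z axis and vertical above 0.52 rad).
It fails at once if the jar is moved by more than 3 cm (distance of jar from where it was at the start of the episode above 0.03 m).
It fails at once if the bowl is moved by more than 3 cm (distance of bowl from where it was at the start of the episode above 0.03 m).
It fails at once if the brush is moved by more than 3 cm (distance of brush from where it was at the start of the episode above 0.03 m).
It also fails if it takes over 54 s, if anything falls off the work surface, if the arm or the gripper's body presses on something with over 40 N, if the wrist force passes 120 N, or if a joint passes its speed limit or range.

ROBOT

A 6-joint arm with a two-finger parallel gripper is mounted at the origin on the work surface. World frame = base frame: x ahead of the robot, y to its left, z up, the work surface at z = 0. Lengths are in mm, angles in rad, forces in N, time in s.
With the tool pointing down it reaches from about 300 to 750 mm from the base axis. Payload 8.5 kg.
Tool frame: the origin (TCP) lies between the finger pads; the fingertips stand 14 mm ahead of it and the grasp point (between the pads) lies 5 mm behind it; x points along the fingers, y is the direction in which the jaws open and shut, and the axes are right-handed (so a half turn about x gives the same grasp; the last joint's range is limited). The gripper opens to 88 mm and grips with 3 to 60 N. Pads are 18 mm wide; open, the fingers measure 123 mm over their backs; the gripper's body (75 mm by 187 mm) begins 45 mm behind the grasp point.
Start: joints at [0.964, 0.381, 1.297, -0, 1.464, -0.215], TCP at [210.009, 508.308, 252.748] pointing down, gripper open.
Joint ranges: [-3.11, 3.11], [-0.89, 2.33], [0.22, 2.48], [-1.42, 4.56], [0.17, 2.85], [-2.88, 2.88]. Speed limits (rad/s): [2.39, 2.39, 3.14, 3.14, 3.14, 3.14].

INTERFACE

Orientations are given as [roll, pitch, yaw] about the fixed x, y, z axes, in that order (R = Rz(yaw) Ry(pitch) Rx(roll)).
In Python, from cell import * gives the robot as it stands. The module is installed in compiled form; this text tells all that it offers. Calls block until the motion is done:
- move_to(position, orientation): joint-space move of the TCP to a pose.
- line_to(position, frame=None, feed=150): straight line of the TCP; frame=None keeps the orientation; feed is the mean speed in mm/s.
- goto_joints(angles): joint-space move.
- command_gripper(opening, squeeze=None): opening from 0.0 (shut) to 1.0 (fully open); squeeze is the grip in N (None keeps the last); returns when the fingers have stopped.
- sleep(seconds).
- inverse_kinematics(position, orientation): joint angles nearest the present ones, or None.
- sense(): the state.
- read_camera(name): name is "side" or "top" or "wrist"; returns (picture, depth): 420x560x3 uint8, red, green, blue; 420x560 float32, mm along the optical axis (not along the pixel's ray), 0 where there is no reading.
- camera_model(name): a dict with "camera_matrix" (3x3 intrinsics, pixels), "world_from_camera" (4x4, takes a point from camera to world coordinates). Camera axes: x right, y down, z forward; pixel columns grow to the right and rows downward; lengths in mm; the calibration is good to about 2 mm. A picture is of the moment at which its call begins: read the wrist's pose just before it. camera_model takes no time and is no camera call; for the wrist camera it gives the pose at the moment of the call.
A pose or a line that the arm cannot do raises Unreachable and nothing moves.
- finish_job(): hands the job in, once; it reports no verdict.
Trained networks look in the newest picture that a camera, given by its name, has taken for a name from the list of things; names that differ only in an ending like _2 or _b are one class to them, and where a whole thing is asked for, a point or a joint stands for the part that bears it (a point fixed in the world has none). Each returns a list of dicts, best first, with "p" (0 to 1); they miss things now and then, are a little off and sometimes report something else, mostly with a low value. They report only what shows in the picture. A call takes as long as a camera call. They do not tell look-alikes from the thing itself.
- spot_in(target, camera): "point" ([x, y, z] in mm, in world coordinates, good to about 4 mm: the middle of the surface that is visible of it).
- spot_point(target, camera): "point" ([x, y, z] in mm, in world coordinates, good to about 4 mm: a listed point, or the origin of a listed thing).
The state is a dict: "clock": time; "q": joint angles; "qvel": joint speeds; "effort": joint torques, N m; "tcp_pos": TCP position; "ee_rot": TCP orientation; "contact_force": force on the tool from outside, world axes, zero at the start; "moment": the same for the moment, N m; "finger_gap": opening from 0.0 (shut) to 1.0 (fully open).
Only numpy, scipy, OpenCV 4.12 (cv2) and the standard library are available. Lean on these libraries where they do the work, as an engineer would, in place of code of your own. Each camera call takes 0.05 s, during which the arm holds its last target. There are 200 camera calls.

## Working session

There is one attempt and no reset: what is moved stays moved. The work goes in short steps, each a Python script; the robot and the scene stay as the last script left them, time stands still between calls to the robot, and variables do not carry over. Pictures are saved under pics/ and viewed, about 8 in all and at most 12, crops included, and the job is handed in when it is done.

```bash
mkdir -p pics
cat > h.py <<'E'
from cell import *
import numpy as np, cv2
def save(name,fn):
    p,d=read_camera(name); cv2.imwrite(fn,p[:,:,::-1]); return p,d
def world(cm,d,u,v):
    K=cm["camera_matrix"];z=d[int(v),int(u)]
    c=np.array([(u-K[0][2])/K[0][0]*z,(v-K[1][2])/K[1][1]*z,z,1]);return (np.array(cm["world_from_camera"])@c)[:3]
def proj(cm,P):
    c=np.linalg.inv(np.array(cm["world_from_camera"]))@np.append(P,1);K=np.array(cm["camera_matrix"]);x=K@c[:3];return x[:2]/x[2]
E
python3 - <<'E'
from h import *
s=sense();print(s["clock"],s["ee_rot"],s["contact_force"])
p,d=save("top","pics/t0.png"); np.save("t0d.npy",d)
for t in ["carousel","grip","divider","hub_mouth","hub_foot","jar","bowl","brush"]:
    print(t,[(round(r["p"],2),np.round(r["point"]).tolist()) for r in spot_point(t,"top")])
p,d=save("side","pics/s0.png"); np.save("s0d.npy",d)
for t in ["carousel","grip","hub_mouth"]:
    print(t,[(round(r["p"],2),np.round(r["point"]).tolist()) for r in spot_point(t,"side")])
E
```

```text
0.0 [-1.79466039  1.56931384 -2.18644509] [0.00451167 0.09699301 0.11183214]
carousel [(0.86, [470.0, 223.0, -0.0]), (0.85, [798.0, 7.0, 3.0]), (0.55, [552.0, 530.0, -2.0])]
grip [(0.9, [466.0, 222.0, 125.0]), (0.88, [552.0, 526.0, 127.0]), (0.68, [800.0, 9.0, 130.0]), (0.66, [332.0, 528.0, 128.0])]
divider [(0.85, [543.0, -85.0, 1.0]), (0.73, [466.0, 221.0, 66.0])]
hub_mouth [(0.58, [526.0, -85.0, 168.0])]
hub_foot [(0.85, [526.0, -82.0, 84.0])]
jar [(0.63, [714.0, 175.0, 3.0])]
bowl [(0.84, [720.0, 387.0, -0.0]), (0.29, [467.0, 223.0, 126.0])]
brush [(0.69, [411.0, 395.0, -1.0])]
carousel [(0.82, [468.0, 225.0, -3.0]), (0.68, [333.0, 528.0, -4.0]), (0.61, [550.0, 534.0, 3.0])]
grip [(0.89, [551.0, 526.0, 130.0]), (0.79, [333.0, 528.0, 129.0]), (0.6, [802.0, 6.0, 126.0]), (0.56, [468.0, 220.0, 132.0])]
hub_mouth [(0.85, [525.0, -78.0, 168.0])]
```

View pics/t0.png

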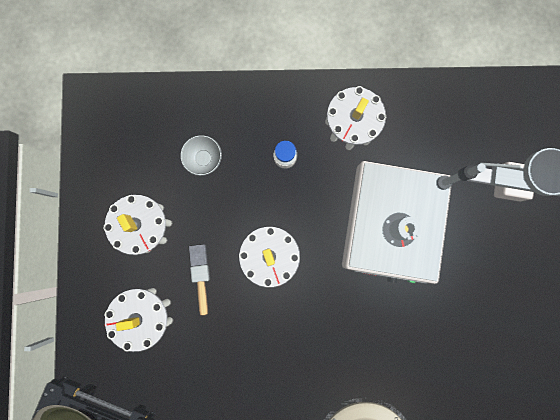

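View pics/s0.png

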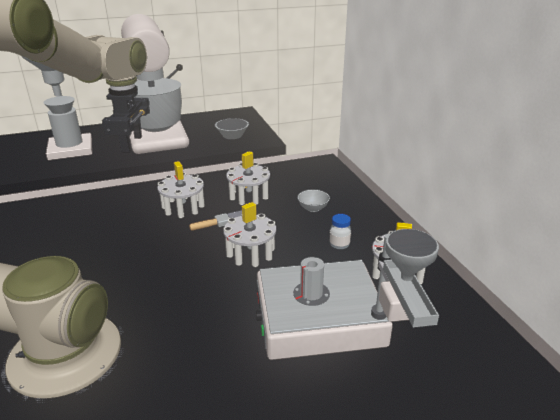

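The top view shows four carousels, at (270,257), (136,224), (136,320) and (357,115). The one nearest the base is at (270,257), about (468, 222) mm, with its red line pointing down to (275,283). The hub is at (401,230), and the side view shows its red mark on the front. Next I'll get the angles from the red pixels and move the wrist above the carousel.

```bash
cat >> h.py <<'E'
def redpts(p,d,cm,c,r,zr):
    hsv=cv2.cvtColor(p,cv2.COLOR_RGB2HSV).astype(int)
    m=((hsv[...,0]<8)|(hsv[...,0]>172))&(hsv[...,1]>110)&(hsv[...,2]>70)&(d>0)
    v,u=np.nonzero(m)
    if len(u)==0: return np.zeros((0,3))
    P=np.array([world(cm,d,a,b) for a,b in zip(u,v)])
    k=(np.hypot(*(P[:,:2]-c).T)<r)&(P[:,2]>zr[0])&(P[:,2]<zr[1]); return P[k]
def ang(P,c): 
    w=P[:,:2].mean(0)-c; return np.arctan2(w[1],w[0])
E
python3 - <<'E'
from h import *
p=cv2.imread("pics/t0.png")[:,:,::-1].copy();d=np.load("t0d.npy");cm=camera_model("top")
P=redpts(p,d,cm,[468,222],80,[50,95]);print(len(P),P.mean(0),ang(P,[468,222]))
vx=np.linalg.svd(P[:,:2]-P[:,:2].mean(0))[2][0];print("line",np.arctan2(vx[1],vx[0]))
P=redpts(p,d,cm,[526,-82],60,[60,180]);print(np.round(P))
w=camera_model("wrist");T=np.array(w["world_from_camera"]);print(T.round(2),np.array(w["camera_matrix"]).round(1))
import scipy.spatial.transform as st
s=sense();print(s["tcp_pos"],st.Rotation.from_euler("xyz",s["ee_rot"]).as_matrix().round(3))
a=cv2.resize(p[215:300,225:315],None,fx=5,fy=5,interpolation=2);b=cv2.resize(p[190:275,355:445],None,fx=5,fy=5,interpolation=2)
o=np.hstack([a,b])[:,:,::-1];cv2.imwrite("pics/c0.png",cv2.resize(o,(800,378)))
E
```

```text
17 [426.77976222 207.43968594  81.1083405 ] -2.8020413019543726
line -2.8268891139791315
[[ 508.  -83.  168.]
 [ 506.  -83.  167.]
 [ 506.  -85.  167.]
 [ 503.  -85.  167.]
 [ 502. -110.   85.]
 [ 501.  -84.   84.]
 [ 501.  -86.   87.]
 [ 498.  -86.   87.]
 [ 496.  -86.   87.]
 [ 496.  -89.   85.]
 [ 494.  -86.   87.]
 [ 494.  -89.   83.]
 [ 491.  -85.   88.]
 [ 491.  -89.   83.]
 [ 489.  -85.   87.]
 [ 489.  -87.   90.]
 [ 487.  -88.   87.]]
[[ 3.8000e-01  8.8000e-01  2.8000e-01  1.3614e+02]
 [ 9.2000e-01 -3.6000e-01 -1.2000e-01  5.3798e+02]
 [-0.0000e+00  3.0000e-01 -9.5000e-01  3.8504e+02]
 [ 0.0000e+00  0.0000e+00  0.0000e+00  1.0000e+00]] [[299.5   0.  282.1]
 [  0.  299.5 213.6]
 [  0.    0.    1. ]]
[209.99675042 508.29354793 252.77231234] [[-0.     0.382  0.924]
 [ 0.     0.924 -0.382]
 [-1.     0.    -0.   ]]
```

View pics/c0.png

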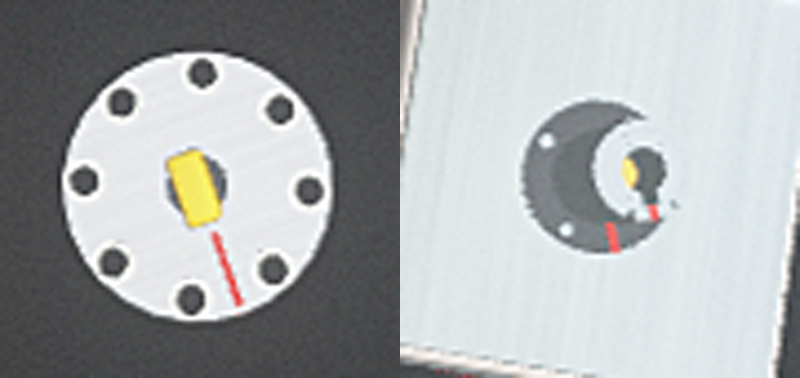

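Carousel yaw is about 0.32 rad, and its red line points at -2.82. The hub's foot mark points at about -3.0. I'll take a closer wrist view of each, the hub first since it's only for the angle.

```bash
cat >> h.py <<'E'
from scipy.spatial.transform import Rotation as Ro
def ori(yaw):  # tool down, jaws along carousel y for carousel yaw
    f=yaw+np.pi/2; c,s=np.cos(f),np.sin(f)
    return Ro.from_matrix(np.array([[0,c,s],[0,s,-c],[-1,0,0]])).as_euler("xyz")
E
python3 - <<'E'
from h import *
for P,y in [([526,-82,350],.13),([526,-82,250],.6),([526,-82,250],-.4),([468,222,260],.32),([468,222,123],.32)]:
    print(np.round(inverse_kinematics(P,ori(y)),2))
move_to([500,-82,350],ori(.13)); print(sense()["clock"])
cm=camera_model("wrist");p,d=save("wrist","pics/w1.png");np.save("w1d.npy",d);np.save("w1T.npy",cm["world_from_camera"])
for t in ["hub_mouth","hub_foot"]:print(t,[(round(r["p"],2),np.round(r["point"],1).tolist()) for r in spot_point(t,"wrist")])
P=redpts(p,d,cm,[526,-82],60,[155,175]);print(len(P),P.mean(0),"top");
P=redpts(p,d,cm,[526,-82],60,[75,95]);print(len(P),P.mean(0) if len(P) else 0,"foot")
move_to([450,215,300],ori(.32)); print(sense()["clock"])
cm=camera_model("wrist");p,d=save("wrist","pics/w2.png");np.save("w2d.npy",d);np.save("w2T.npy",cm["world_from_camera"])
for t in ["grip","carousel"]:print(t,[(round(r["p"],2),np.round(r["point"],1).tolist()) for r in spot_point(t,"wrist")])
P=redpts(p,d,cm,[468,222],80,[70,95]);vx=np.linalg.svd(P[:,:2]-P[:,:2].mean(0))[2][0];print(len(P),P.mean(0),"line",np.arctan2(vx[1],vx[0]))
cv2.imwrite("pics/w12.png",np.vstack([cv2.resize(cv2.imread(f"pics/w{i}.png"),(400,300)) for i in (1,2)]))
E
```

```text
[-0.38  0.3   1.14  0.    1.7  -2.08]
[-0.38  0.35  1.35  0.    1.44 -2.55]
[-0.38  0.35  1.35  0.    1.44 -1.55]
[ 0.21  0.32  1.37 -0.    1.45 -1.68]
[ 0.21  0.46  1.58 -0.    1.1  -1.68]
3.0167
hub_mouth []
hub_foot []
26 [501.10748638 -86.32602913 163.91935704] top
46 [492.29046908 -87.81065917  87.56426718] foot
4.3333
grip [(0.55, [466.6, 220.7, 130.7])]
carousel [(0.98, [329.8, 525.3, -3.3]), (0.87, [467.1, 222.0, -0.0]), (0.73, [551.2, 529.8, -0.8])]
89 [422.99266324 204.8623926   80.66997923] line 0.322643451919118<sys>:0: UserWarning: Gimbal lock detected. Setting third angle to zero since it is not possible to uniquely determine all angles.
```

View pics/w12.png

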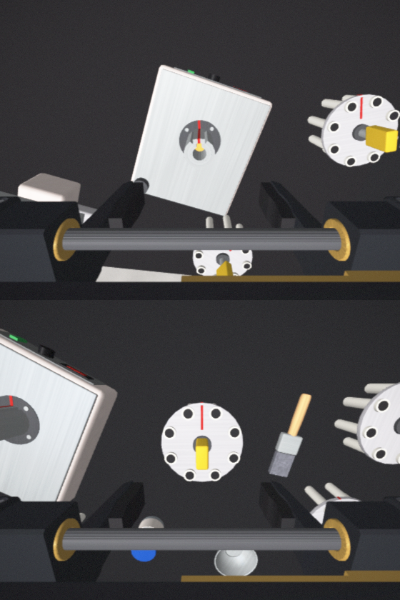

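Wrist view of the hub: the red line runs radially towards the camera at (198,128). The carousel's line is at (201,415) with the grip aligned to it. I'll fit the circles offline from the saved depth.

```bash
python3 - <<'E' 2>/dev/null
from h import *
from scipy.optimize import least_squares
def cloud(i):
    d=np.load(f"w{i}d.npy");T=np.load(f"w{i}T.npy");K=np.array(camera_model("wrist")["camera_matrix"])
    v,u=np.nonzero(d>0);z=d[v,u];c=np.c_[(u-K[0,2])/K[0,0]*z,(v-K[1,2])/K[1,1]*z,z];P=c@T[:3,:3].T+T[:3,3]
    col=cv2.imread(f"pics/w{i}.png")[v,u];return P,col
def disc(P,c,R,rin,zr):
    k=(np.hypot(*(P[:,:2]-c).T)<R*1.4)&(P[:,2]>zr[0])&(P[:,2]<zr[1]);Q=P[k]
    ctr=np.array(c,float)
    h=cv2.convexHull(Q[:,:2].astype(np.float32))[:,0]
    r=least_squares(lambda x:np.hypot(*(h-x[:2]).T)-x[2],[*c,R],loss="soft_l1").x
    return len(Q),r.round(2),np.median(Q[:,2])
P,col=cloud(1);n=disc(P,[526,-82],24,11,[158,172]);print("hub top",n)
f=disc(P,[526,-82],40,24,[86.5,95]);print("flange",f)
hs=cv2.cvtColor(col[None],cv2.COLOR_BGR2HSV)[0].astype(int)
red=((hs[:,0]<8)|(hs[:,0]>172))&(hs[:,1]>110)&(hs[:,2]>60)
for zr in [(158,172),(82,95),(82,172)]:
    Q=P[red&(np.hypot(*(P[:,:2]-n[1][:2]).T)<50)&(P[:,2]>zr[0])&(P[:,2]<zr[1])]
    w=Q[:,:2]-n[1][:2];print(zr,len(Q),Q.mean(0).round(1),"yaw",np.arctan2(-w[:,1],-w[:,0]).mean(), "rad",np.hypot(*w.T).min(),np.hypot(*w.T).max())
P,col=cloud(2);print("disc",disc(P,[468,222],70,0,[76,85]))
k=(np.hypot(*(P[:,:2]-[468,222]).T)<30)&(P[:,2]>145)&(P[:,2]<160);print("griptop",cv2.minAreaRect(P[k][:,:2].astype(np.float32)))
E
```

```text
hub top (1172, array([522.71, -82.32,  24.23]), np.float64(165.06810087245802))
flange (841, array([525.84, -81.8 ,  54.74]), np.float64(87.12420174030677))
(158, 172) 22 [501.5 -86.3 165.3] yaw 0.1841531070745554 rad 17.85627134515787 24.32304412409356
(82, 95) 46 [492.3 -87.8  87.6] yaw 0.17890666448835124 rad 24.42318761844635 38.29733660241891
(82, 172) 100 [496.4 -87.2 118.7] yaw 0.18397824761027828 rad 17.85627134515787 38.29733660241891
disc (6991, array([466.77, 220.26,  69.4 ]), np.float64(80.20238896362105))
griptop ((466.61871337890625, 220.2196044921875), (35.347190856933594, 17.979894638061523), 18.82720375061035)
```

Both fits check out: hub centre (522.7, −82.3) with r 24.2 and z 165, keyway yaw 0.18; carousel centre (466.8, 220.3) with yaw 0.325. Now I'll grasp and lift.

```bash
python3 - <<'E' 2>/dev/null
from h import *
def st(l):
    s=sense();print(l,round(s["clock"],2),np.round(s["tcp_pos"],1),np.round(s["contact_force"],1),np.round(s["moment"],2),round(s["finger_gap"],3))
C=[466.8,220.3]
move_to([*C,185],ori(.326)); line_to([*C,123],feed=80); st("at")
command_gripper(0.0,squeeze=50); st("grip")
line_to([*C,133],feed=50); st("lift10")
line_to([*C,330],feed=200); st("up")
move_to([522.7,-82.3,330],ori(.182)); st("over")
line_to([522.7,-82.3,300],feed=100); sleep(.3); st("low")
save("side","pics/s3.png"); cm=camera_model("wrist");save("wrist","pics/w3.png")
a=cv2.imread("pics/s3.png")[150:380,200:460];cv2.imwrite("pics/s3c.png",np.hstack([cv2.resize(a,(440,390)),cv2.resize(cv2.imread("pics/w3.png"),(360,390))]))
E
```

```text
at 5.95 [467.1 220.4 123.5] [-0.1  0.3 -1.3] [ 0.04 -0.01 -0.02] 1.002
grip 7.02 [466.8 220.3 123. ] [-0.1 -0.8 -0.2] [ 0.04 -0.   -0.01] 0.197
lift10 7.37 [466.8 220.3 133.3] [ 0.6 -0.5 -3.6] [ 0.07  0.03 -0.02] 0.198
up 8.5 [466.5 220.2 328.9] [-0.4  0.2 -3.7] [ 0.05  0.02 -0.02] 0.2
over 9.68 [522.7 -81.3 329.9] [ 0.1  0.8 -3.2] [ 0.07 -0.04  0.  ] 0.196
low 10.43 [522.8 -82.3 300.4] [ 0.3  0.1 -3.4] [ 0.03  0.01 -0.04] 0.202
```

View pics/s3c.png

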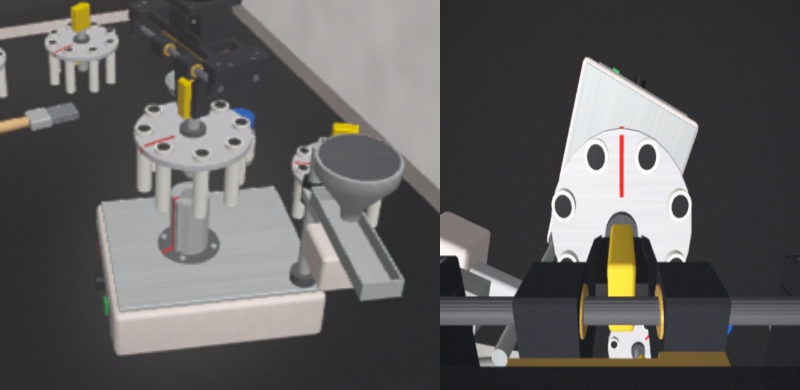

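The side view shows the carousel held upright over the hub. The wrist view shows its red line straight ahead at (621,165). Now I'll lower it in force-guarded steps.

```bash
cat >> h.py <<'E'
def st(l):
    s=sense();print(l,round(s["clock"],2),np.round(s["tcp_pos"],1),np.round(s["contact_force"],1),np.round(s["moment"],2),round(s["finger_gap"],3));return s
def down(xy,z0,z1,step,lim,yaw=None,feed=40):
    z=z0
    while z>z1:
        z=max(z-step,z1); line_to([*xy,z],None if yaw is None else ori(yaw),feed=feed); s=st(f"z{z:.1f}")
        if s["contact_force"][2]>lim or np.hypot(*s["contact_force"][:2])>25: print("STOP");break
    return z
E
python3 - <<'E' 2>/dev/null
from h import *
xy=[522.7,-82.3]
line_to([*xy,280],feed=60)
down(xy,280,256,3,12)
E
```

```text
z277.0 11.26 [522.7 -82.3 277. ] [ 1.   0.7 -1.8] [ 0.04  0.03 -0.02] 0.198
z274.0 11.51 [522.6 -82.3 273.8] [ 0.6  0.6 -3.7] [-0.01 -0.01  0.04] 0.203
z271.0 11.76 [522.6 -82.3 270.8] [-0.1  0.2 -4.5] [ 0.06  0.07 -0.02] 0.197
z268.0 12.01 [522.6 -82.3 267.8] [ 0.3  0.1 -3. ] [ 0.05 -0.06  0.04] 0.2
z265.0 12.26 [522.6 -82.3 264.8] [ 0.9  0.1 -3.1] [ 0.08  0.06 -0.04] 0.202
z262.0 12.51 [522.6 -82.3 261.8] [ 0.  -0.1 -3.1] [ 0.06  0.02 -0.01] 0.197
z259.0 12.76 [522.6 -82.3 258.8] [-0.3  0.1 -3.4] [ 0.01  0.05 -0.02] 0.202
z256.0 13.01 [522.6 -82.3 255.8] [ 0.6 -0.8 -3.9] [ 0.03 -0.07 -0.  ] 0.199
```

The shaft slid into the bore with no lateral force. I'll continue through the key depth.

```bash
python3 - <<'E' 2>/dev/null
from h import *
down([522.7,-82.3],256,234,2,10)
E
```

```text
z254.0 13.26 [522.7 -82.3 253.9] [ 0.6 -0.1 -3. ] [ 0.08  0.05 -0.  ] 0.198
z252.0 13.51 [522.7 -82.3 251.9] [ 0.1  0.5 -3.5] [-0.02  0.05 -0.01] 0.202
z250.0 13.76 [522.6 -82.3 249.9] [-0.  -0.6 -3.7] [ 0.07 -0.01 -0.04] 0.196
z248.0 14.01 [522.7 -82.3 247.9] [ 0.2 -0.5 -2.9] [ 0.01 -0.01 -0.04] 0.202
z246.0 14.26 [522.7 -82.3 245.8] [ 0.2  0.9 -4. ] [-0.01  0.04 -0.01] 0.2
z244.0 14.51 [522.6 -82.3 243.9] [-0.5  0.7 -2.8] [ 0.04  0.01 -0.02] 0.2
z242.0 14.76 [522.7 -82.3 241.9] [ 0.6 -0.4 -3.7] [ 0.06 -0.   -0.  ] 0.198
z240.0 15.01 [522.6 -82.3 239.9] [ 0.2 -0.3 -3.5] [ 0.04  0.03 -0.01] 0.2
z238.0 15.26 [522.6 -82.3 237.9] [ 0.3 -0.3 -3. ] [ 0.02 -0.02  0.04] 0.201
z236.0 15.51 [522.6 -82.3 235.9] [-0.2 -0.  -3.7] [ 0.06 -0.04 -0.03] 0.203
z234.0 15.76 [522.7 -82.3 233.9] [ 0.4  0.5 -1.7] [-0.03  0.04 -0.03] 0.2
```

The key passed straight in, 20 mm below the face with no force. Now I'll press against the spring until the shoulder stops.

```bash
python3 - <<'E' 2>/dev/null
from h import *
down([522.7,-82.3],233,220,1,22)
sleep(.5);st("hold")
E
```

```text
z232.0 16.01 [522.7 -82.3 232. ] [ 0.4 -1.  -3.2] [ 0.03 -0.01 -0.04] 0.195
z231.0 16.26 [522.8 -82.3 231.5] [-1.4  0.1  2.9] [0.18 0.27 0.07] 0.205
z230.0 16.51 [522.8 -82.3 230.3] [-1.3  1.2  3.7] [0.12 0.18 0.02] 0.199
z229.0 16.76 [522.8 -82.3 229.1] [-0.8  0.9  3.8] [0.13 0.23 0.03] 0.199
z228.0 17.01 [522.8 -82.4 228.1] [-1.1 -0.3  5.3] [0.12 0.19 0.08] 0.201
z227.0 17.26 [522.8 -82.4 227.2] [-0.7  0.9  5.2] [ 0.12  0.22 -0.02] 0.2
z226.0 17.51 [522.8 -82.4 226.3] [-0.4  0.6  6.3] [ 0.16  0.28 -0.01] 0.202
z225.0 17.76 [522.8 -82.4 225.4] [-1.1 -0.   7.7] [ 0.18  0.31 -0.01] 0.2
z224.0 18.01 [522.9 -82.4 224.5] [-1.3  0.7  8.6] [ 0.18  0.32 -0.01] 0.204
z223.0 18.26 [522.9 -82.4 223.9] [-1.4  0.7 10.6] [ 0.26  0.52 -0.03] 0.2
z222.0 18.51 [522.9 -82.3 223.9] [-3.8  1.8 18.7] [ 0.39  1.04 -0.03] 0.204
z221.0 18.76 [523.  -82.3 223.9] [-6.4  2.4 24.8] [ 0.59  1.41 -0.02] 0.201
STOP
hold 19.26 [523.  -82.3 223.9] [-6.7  2.7 24.6] [0.57 1.37 0.06] 0.197
```

The arm stopped dead at z 223.9 (predicted 224), with a force rise well above the spring's. One last look before handing in.

```bash
python3 - <<'E' 2>/dev/null
from h import *
p,d=save("side","pics/s4.png");print([(round(r["p"],2),np.round(r["point"],1).tolist()) for r in spot_point("shoulder","side")+spot_point("carousel","side")])
cv2.imwrite("pics/s4c.png",cv2.resize(cv2.imread("pics/s4.png")[180:370,220:460],(760,600)))
cm=camera_model("side");v,u=np.mgrid[200:340,250:400];P=np.array([world(cm,d,a,b) for a,b in zip(u.ravel(),v.ravel())])
k=(np.hypot(*(P[:,:2]-[522.8,-82.3]).T)<72)&(np.hypot(*(P[:,:2]-[522.8,-82.3]).T)>25)&(P[:,2]>174)&(P[:,2]<186);Q=P[k]
A=np.linalg.lstsq(np.c_[Q[:,:2]-[522.8,-82.3],np.ones(len(Q))],Q[:,2],rcond=None)[0];print("disc top plane tilt x,y,z",A,len(Q))
E
```

```text
[(0.84, [524.2, -83.0, 166.8]), (0.76, [548.7, 535.6, 63.8]), (0.67, [333.2, 529.5, 62.1]), (0.37, [525.3, -83.2, 85.6]), (0.79, [550.8, 534.8, 4.7]), (0.72, [524.1, -77.2, 98.3]), (0.56, [331.6, 533.3, -0.3])]
disc top plane tilt x,y,z [6.13802250e-03 1.56002065e-02 1.81945985e+02] 1377
```

View pics/s4c.png

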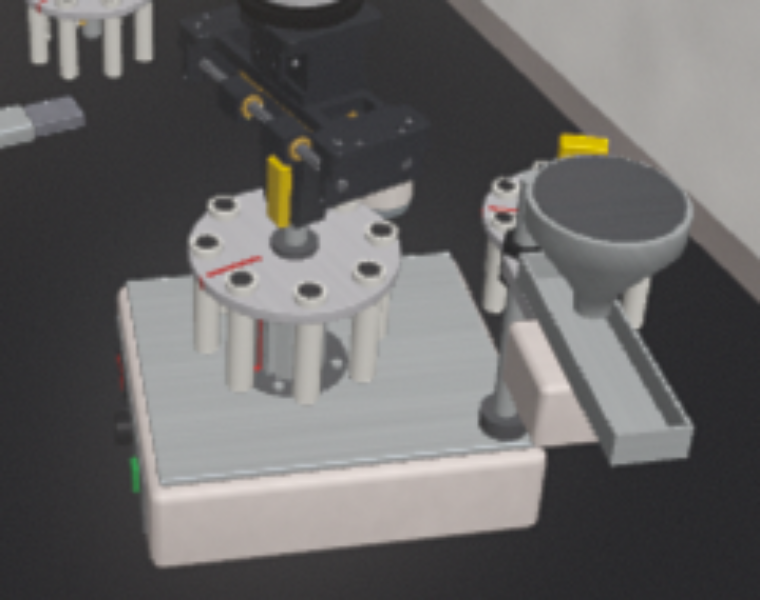

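The picture shows the carousel level on the hub, still gripped, with its red line over the hub's. The disc top is at 182 mm (181 expected when home) and the tilt is about 1°. Handing in.

```bash
python3 - <<'E' 2>/dev/null
from h import *
st("before"); finish_job(); st("after")
E
```

```text
before 19.41 [523.  -82.3 223.9] [-6.4  2.9 25.6] [0.67 1.39 0.01] 0.2
the job is handed in; nothing more can be done
the job is handed in; nothing more can be done
```

The carousel is seated home in the drive hub, and the job was handed in at about 19.4 s with the arm still gripping and pressing. `finish_job()` gives no verdict, and a state reading after hand-in was refused, so the checks below are from just before it.

I gripped the nearest carousel at 50 N, lifted it and turned it to the keyway angle read from the hub's red line. The key went in first time, with no searching, and I pressed against the spring until the shoulder stopped.

- **Seating:** the arm stopped at z 223.9 mm, against 224 predicted for home. The disc top measured about 182 mm, against 181 for home, which is within the camera calibration. The shoulder was found at (524, −83, 167), within 2 mm of the hub mouth.
- **Upright:** tilt is about 1°.
- **Push:** steady at about 25 N measured, roughly 29 N allowing for the carousel's weight. The spring takes about 12.4 N of that.
- **Side load:** pressing also puts about 7 N of sideways force and 1.5 N m of moment on the wrist, well inside the limits.
- **Disagreement:** the carousel network reported its origin about 5 mm to the side in y, but the shoulder detection and the arm pose both agree with home.
- **Bystanders:** I did not re-measure the jar, bowl and brush. The arm's path stayed clear of them.

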